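# Seat the tub lid, find the cap's hand and hold the cap off

### The arm

A 6-joint arm with a two-finger parallel gripper is mounted at the origin on the work surface. World frame = base frame: x ahead of the robot, y to its left, z up, the work surface at z = 0. Lengths are in mm, angles in rad, forces in N, time in s.
With the tool pointing down it reaches from about 275 to 750 mm from the base axis. Payload 10.2 kg.
Tool frame: the origin (TCP) lies at the very end of the fingers, on their centre line; the grasp point (between the pads) lies 19 mm behind it; z points along the fingers, y is the direction in which the jaws open and shut (so a half turn about z gives the same grasp; the last joint's range is limited). The gripper opens to 85 mm and grips with 20 to 120 N. Pads are 22 mm wide; open, the fingers measure 114 mm over their backs; the gripper's body (76 mm by 85 mm) begins 54 mm behind the grasp point. The pads swing forward as they close: fully open they stand 13 mm farther back than shut.
Start: joints at [0.895, 0.313, 1.498, -0, 1.331, -0.223], TCP at [229.693, 472.094, 231.294] pointing down, gripper open.
Joint ranges: [-2.94, 2.94], [-0.97, 2.17], [0.19, 2.56], [-1.23, 4.37], [0.02, 3.11], [-2.88, 2.88]. Speed limits (rad/s): [2.39, 2.39, 3.01, 3.14, 3.14, 3.14].

### API

Orientations are given as a unit quaternion [w, x, y, z].
In Python, from rig import readout, cams, finish_job gives the robot as it stands. The module is installed in compiled form; this text tells all that it offers.
- The arm moves only by the tool carry_out, never from a script. Its argument "steps" is one flat list of numbers, 7 for each row, row after row: the shift along the tool's x, y, z in cm, then the turn, a rotation vector about the tool's x, y, z in units of 5 degrees (1.0 is 5 degrees), then the opening, from -1 (shut) to 1 (fully open), so that 0 is half open. In form: [x, y, z, ax, ay, az, hand, x, y, z, ax, ay, az, hand, ...]. A call has 1 to 20 rows; each row shifts and turns the commanded pose from where the row before left it, along the tool's axes as they then stand; what a row does not reach is not made up. A row lasts 1/12 s, in which the tool goes at most 41.7 mm and 7.16 degrees, less where a joint would pass 70% of its speed; a pose out of reach is approached as far as the arm can. A call with a gripper value outside its range is refused whole. The fingers move at their own pace and stop on an object; "grip_force" is the grip in N (left out, the last holds). Time passes only in rows, so rows that do not move let the fingers close. It gives the time, the measured TCP pose, the force and the opening at its end, in the units of the state.
- readout.sense(): the state, without advancing time (a new reading comes with each control period).
- cams.capture(name): name is "scene" or "side" or "wrist"; returns the picture (480x640x3 uint8, red, green, blue); there is no depth.
- cams.calibration(name): a dict with "fx", "fy", "cx", "cy" (pixels), "R" (3x3) and "t" (3): a world point X has camera coordinates R X + t; the wrist camera has in their place "T_tool_cam" (4x4, takes a point from camera to tool coordinates, whose origin is the TCP and whose axes are the flange's). Camera axes: x right, y down, z forward; pixel columns grow to the right and rows downward; lengths in mm; the calibration is good to about 2 mm. The wrist camera is an equidistant fisheye: a pixel r from the principal point sees the ray r / f radians off the axis. A picture is of the moment at which its call begins: read the wrist's pose just before it. calibration takes no time and is no camera call.
- finish_job(): hands the job in, once; it reports no verdict.
The state is a dict: "time_s": time; "joints": joint angles; "dq": joint speeds; "tau": joint torques, N m; "eef_pos": TCP position; "ee_rot": TCP orientation; "force": force on the tool from outside, world axes, zero at the start; "wrist_torque": the same for the moment, N m; "grip_width": opening from 0.0 (shut) to 1.0 (fully open).
Only numpy, scipy, OpenCV 4.12 (cv2) and the standard library are available. Lean on these libraries where they do the work, as an engineer would, in place of code of your own. Each camera call takes 0.05 s, during which the arm holds its last target.

### The job

The lid of the round tub on the parts counter is standing proud: first press it down until it is fully seated. Then free the quarter-turn cap on the lid's neck - nobody knows whether it undoes clockwise or anticlockwise, so try both ways - and lift it off without pulling the lid up again. Finish still holding the cap in the gripper, at least 5 cm above where it sat, and leave the other things on the counter alone.

Things in the scene. Friction and masses are not known exactly. Their poses are not given: they have to be found in the camera images.
- tub: Grey round tub, about 110 mm across and 62 mm high, fixed to the counter by a dark steel ring bracket with two small feet. Origin at the centre of its underside on the counter, z up. Its x axis is the line of the neck's two lugs, so also of the cap's index line while the cap is locked. Place and yaw vary.
- lid (a joint): How far the white press-on lid has been pushed down, in m: 0 = standing 8 mm proud, 0.008 = fully seated. It slides straight down with about 10 N of friction (level, no tilt, no turning, stays where left) and can be pushed by pressing on the cap. Pulling on a locked cap with more than that pulls the lid up again.
- lid_top (a point): Centre of the top face of the white lid (disc 120 mm across), at the foot of its neck; 74 mm above the counter when proud, 66 mm when seated. The neck is 28 mm across and 18 mm high, on the tub's axis, hidden under the cap at the start.
- cap: Loose solid grey metal cap, about 280 g, sitting over the neck. Knurled round skirt and top, 54 mm across and 22 mm high, with a round grip knob standing on top that reaches 50 mm above the origin. Origin at the centre of the cap's lower rim, 2 mm above the lid's top face when it sits; z up, x along the dark index line across the knob's top.
- parts_bin: Bystander: open red parts bin with bolts, 150 x 100 x 70 mm, origin at the centre of its underside.
- carton: Bystander: plain cardboard carton, 70 x 110 x 50 mm, origin at the centre of its underside.
- jar: Bystander: amber glass jar with a smooth steel screw top, 56 mm across, 80 mm high, origin at the centre of its underside.
- wrench: Bystander: steel wrench lying on the counter, origin at the middle of its underside.
- neck_top (a point): Centre of the neck's top (28 mm across, 18 mm above the lid's top face). Bayonet fit, about 1.5 mm play. Locked: cap's x along the tub's x. Wrong way, the cap meets a hard stop after 0.1 to 0.2 rad; right way (differs from run to run, unseen) it turns freely, lifts off from about 0.85 rad (1.2 is good) and stops at about 1.5. It must rise 20 mm to clear the neck.
- cap_knob (a point): Centre of the top of the cap's round grip knob, on the cap's axis, 50 mm above its origin. The knob is a plain cylinder 36 mm across, standing 28 mm above the cap's round top face; gripped from its sides it slips round in the fingers at roughly 0.5 N m if forced. A dark line 30 mm long across its top marks the cap's x.
Things that resemble listed ones, but are neither listed nor needed, are in the scene too. Several things look just like the tub: the one meant starts farthest from the robot's base.

How it is judged:
By the outcome, as a careful person would: the job done as asked, in the order asked, and still so for the second after the job is handed in, while the arm keeps its last pose, push and grip.
It also fails if it takes over 45 s, if anything falls off the work surface, if the arm or the gripper's body presses on something with over 40 N, if the wrist force passes 120 N, or if a joint passes its speed limit or range.

## Working session

There is one attempt and no reset: what is moved stays moved. The work goes in short steps, Python scripts to look and compute and a tool call to move; the robot and the scene stay as the last step left them, time stands still between calls to the robot, and variables do not carry over. Pictures are saved under pics/ and viewed, and the job is handed in when it is done.

Besides the shell and the picture viewer there is one more tool, called after "Request:" by a JSON object that holds its "method" and its "body". carry_out: Moves the arm, as the interface text tells. Its arguments: {"type":"object","properties":{"steps":{"type":"array","items":{"type":"number"}},"grip_force":{"type":"number"}},"required":["steps"]}

```bash
mkdir -p pics; python3 - <<'E'
from rig import readout,cams
import cv2,json
s=readout.sense();print(s)
for n in ["scene","side","wrist"]:
    im=cams.capture(n);cv2.imwrite(f"pics/{n}0.png",im[:,:,::-1])
    print(n,cams.calibration(n))
E
```

```text
{'time_s': 0.0, 'joints': array([ 8.94617761e-01,  3.13435324e-01,  1.49843243e+00, -3.24612066e-05,
        1.33102849e+00, -2.23435057e-01]), 'dq': array([-3.10927928e-05,  8.14840857e-04, -7.48787105e-04,  5.98986639e-04,
        2.48444017e-04,  9.38529404e-05]), 'tau': array([ 3.52101870e-04, -4.12269652e+01, -2.59744066e+01, -1.17537979e-04,
        4.14039561e-03,  4.74903359e-06]), 'eef_pos': array([229.51815532, 471.8778974 , 230.74434752]), 'ee_rot': array([-2.69200130e-04,  2.24439516e-01,  9.74487803e-01, -5.93817572e-04]), 'force': array([ 0.11868489,  0.0314673 , -0.06443168]), 'wrist_torque': array([0.01425487, 0.00954289, 0.0661154 ]), 'grip_width': 1.0012379435312437}
scene {'fx': 467.1304650098779, 'fy': 467.1304650098779, 'cx': 315.0844826096614, 'cy': 235.60942118650075, 'R': array([[-0.41261761,  0.91089865, -0.00321921],
       [ 0.66060947,  0.29680497, -0.68956649],
       [-0.6271697 , -0.28665392, -0.72421523]]), 't': array([ 218.53793589, -269.73349874, 1538.71530289])}
side {'fx': 480.6151043430347, 'fy': 480.6151043430347, 'cx': 323.16501076981837, 'cy': 236.13355339524531, 'R': array([[ 0.96845529, -0.24869085,  0.01572292],
       [-0.17586458, -0.72682917, -0.66392093],
       [ 0.17653894,  0.64021263, -0.74763747]]), 't': array([-528.75902585,  166.92126576, 1211.62563065])}
wrist {'fx': 371.64829954431775, 'fy': 371.64829954431775, 'cx': 321.050233826427, 'cy': 248.64049835871887, 'T_tool_cam': array([[-4.32289546e-05, -9.62378492e-01, -2.71712413e-01,
         6.79938533e+01],
       [ 9.99999991e-01, -7.62439967e-05,  1.10950501e-04,
        -1.42570987e+00],
       [-1.27492816e-04, -2.71712406e-01,  9.62378487e-01,
        -1.42881432e+02],
       [ 0.00000000e+00,  0.00000000e+00,  0.00000000e+00,
         1.00000000e+00]])}
```

View pics/scene0.png

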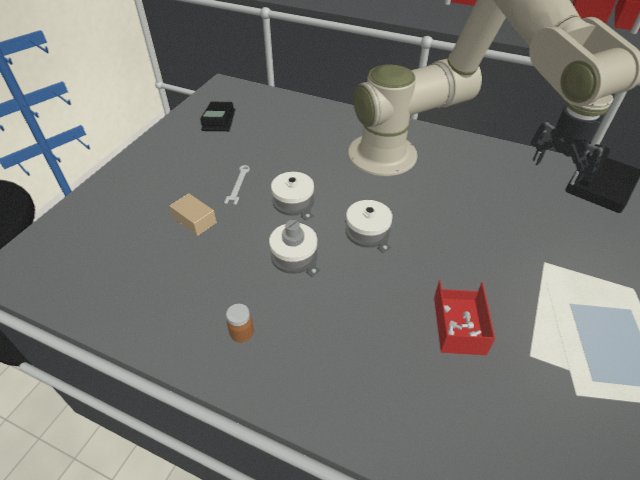

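View pics/side0.png

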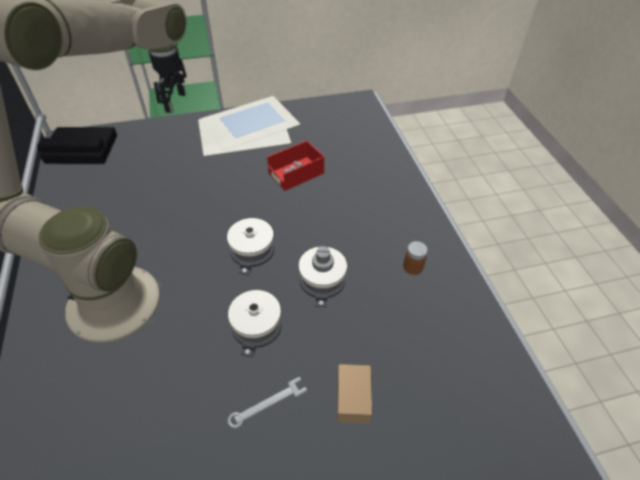

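View pics/wrist0.png

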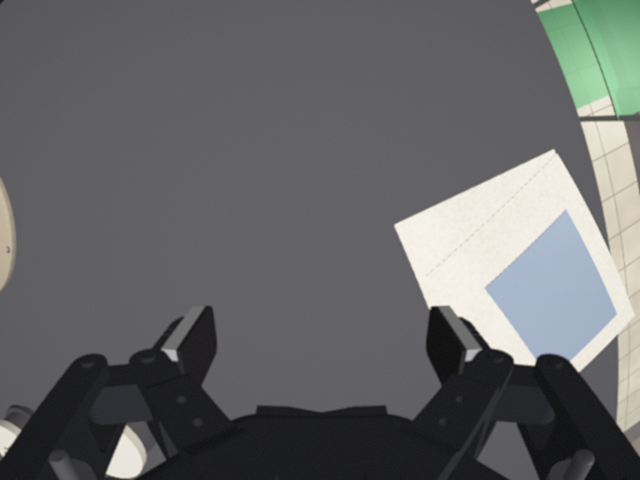

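Three tubs could be the one I want. In the scene view they are at (293,190), (369,222) and (293,245). In the side view they are at (254,315), (250,238) and (323,268). Only the third carries a cap with a grey knob, and it also looks farthest from the base. Next I'll measure all three and make a close crop.

```bash
cat > h.py <<'E'
import numpy as np,cv2
from scipy.spatial.transform import Rotation as Rn
from rig import readout,cams
def ray(n,u,v):
    c=cams.calibration(n);R,t=c["R"],c["t"]
    d=R.T@np.array([(u-c["cx"])/c["fx"],(v-c["cy"])/c["fy"],1]);return -R.T@t,d/np.linalg.norm(d)
def onz(n,u,v,z):
    o,d=ray(n,u,v);return o+d*(z-o[2])/d[2]
def proj(n,X):
    c=cams.calibration(n);p=c["R"]@np.array(X)+c["t"];return np.array([c["fx"]*p[0]/p[2]+c["cx"],c["fy"]*p[1]/p[2]+c["cy"]])
def tri(a,b):
    (o1,d1),(o2,d2)=a,b
    M=np.stack([d1,-d2],1);s=np.linalg.lstsq(M,o2-o1,rcond=None)[0]
    p,q=o1+s[0]*d1,o2+s[1]*d2;return (p+q)/2,np.linalg.norm(p-q)
def toolpose(s):
    w,x,y,z=s["ee_rot"];return np.array(s["eef_pos"]),Rn.from_quat([x,y,z,w]).as_matrix()
def wray(u,v,s):
    c=cams.calibration("wrist");T=c["T_tool_cam"];p,R=toolpose(s)
    a=np.array([(u-c["cx"])/c["fx"],(v-c["cy"])/c["fy"]]);th=np.hypot(*a)
    d=np.array([0,0,1.]) if th<1e-9 else np.r_[a/th*np.sin(th),np.cos(th)]
    return p+R@T[:3,3],R@T[:3,:3]@d
def wonz(u,v,z,s):
    o,d=wray(u,v,s);return o+d*(z-o[2])/d[2]
E
python3 - <<'E'
from h import *
cr=[]
for n,boxes in dict(scene=[(293,190),(369,222),(293,245)],side=[(254,315),(250,238),(323,268)]).items():
    im=cv2.imread(f"pics/{n}0.png")
    hsv=cv2.cvtColor(im,cv2.COLOR_BGR2HSV);m=((hsv[...,2]>175)&(hsv[...,1]<45)).astype(np.uint8)
    nn,lab,st,ce=cv2.connectedComponentsWithStats(m)
    for i in range(1,nn):
        if 300<st[i,4]<4000:
            c=ce[i]
            if min(np.hypot(*(c-np.array(b))) for b in boxes)>25: continue
            pts=np.argwhere(lab==i)[:,::-1].astype(float)
            W=np.array([onz(n,*p,74)[:2] for p in pts])
            (cx,cy),r=cv2.minEnclosingCircle(W.astype(np.float32))
            print(n,st[i],c.round(1),"disc@74",round(cx,1),round(cy,1),"r",round(r,1),"dist",round(np.hypot(cx,cy)))
    b=boxes[2];cr.append(cv2.resize(im[b[1]-40:b[1]+40,b[0]-40:b[0]+40],(400,400),interpolation=cv2.INTER_CUBIC))
cv2.imwrite("pics/crop0.png",np.hstack(cr))
E
```

```text
scene [ 271  172   43   31 1009] [292.8 186.8] disc@74 345.4 -153.8 r 67.4 dist 378
scene [ 347  200   45   35 1195] [369.5 216.8] disc@74 371.6 83.3 r 66.3 dist 381Traceback (most recent call last):
  File "<stdin>", line 12, in <module>
  File "h.py", line 8, in onz
    o,d=ray(n,u,v);return o+d*(z-o[2])/d[2]
        ~~~^^^^^^^
  File "h.py", line 5, in ray
    c=cams.calibration(n);R,t=c["R"],c["t"]
ValueError: time passes only in moves, steps and waits
```

```bash
sed -i 's/cams.calibration(n)/CAL(n)/; s/cams.calibration("wrist")/CAL("wrist")/' h.py; sed -i '3a _c={}\ndef CAL(n):\n    if n not in _c: _c[n]=cams.calibration(n)\n    return _c[n]' h.py
python3 - <<'E'
from h import *
cr=[]
for n,boxes in dict(scene=[(293,190),(369,222),(293,245)],side=[(254,315),(250,238),(323,268)]).items():
    im=cv2.imread(f"pics/{n}0.png")
    hsv=cv2.cvtColor(im,cv2.COLOR_BGR2HSV);m=((hsv[...,2]>150)&(hsv[...,1]<45)).astype(np.uint8)
    nn,lab,st,ce=cv2.connectedComponentsWithStats(m)
    for i in range(1,nn):
        if 300<st[i,4]<4000:
            c=ce[i]
            if min(np.hypot(*(c-np.array(b))) for b in boxes)>25: continue
            pts=np.argwhere(lab==i)[:,::-1].astype(float)
            W=np.array([onz(n,*p,74)[:2] for p in pts])
            (cx,cy),r=cv2.minEnclosingCircle(W.astype(np.float32))
            print(n,st[i],c.round(1),"disc@74",round(cx,1),round(cy,1),"r",round(r,1),"dist",round(np.hypot(cx,cy)))
    b=boxes[2];cr.append(cv2.resize(im[b[1]-40:b[1]+40,b[0]-40:b[0]+40],(400,400),interpolation=cv2.INTER_CUBIC))
cv2.imwrite("pics/crop0.png",np.hstack(cr))
E
```

```text
scene [ 271  171   43   33 1078] [292.4 187.1] disc@74 345.1 -153.1 r 69.0 dist 378
scene [ 346  200   47   36 1281] [369.2 217.2] disc@74 371.6 85.1 r 67.3 dist 381
scene [ 269  223   49   39 1110] [293.5 244.2] disc@74 532.6 -58.9 r 66.5 dist 536
side [ 227  218   47   36 1263] [249.7 235.3] disc@74 364.2 79.2 r 62.9 dist 373
side [ 299  247   48   39 1180] [322.3 266.7] disc@74 525.9 -64.6 r 62.5 dist 530
side [ 228  290   53   46 1833] [253.9 312.3] disc@74 338.2 -159.7 r 62.1 dist 374
```

View pics/crop0.png

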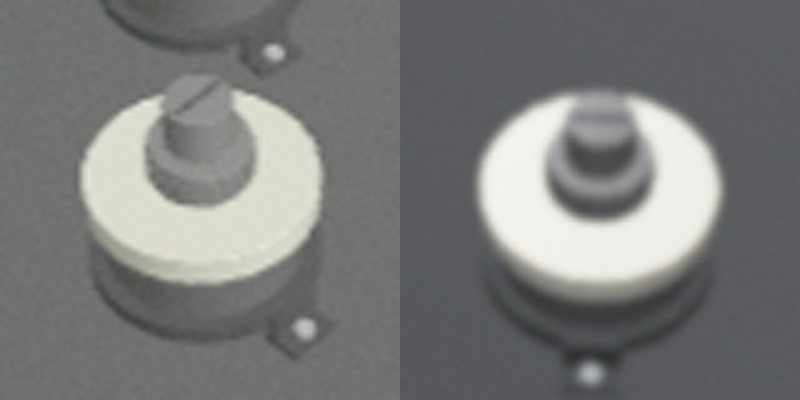

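```bash
python3 - <<'E'
from h import *
a=ray("scene",293.3,224.2);b=ray("side",323,251.6)
print(tri(a,b),onz("scene",293.3,224.2,126),onz("side",323,251.6,126))
p=onz("scene",253+180/5,205+117/5,126);q=onz("scene",253+225/5,205+82/5,126);d=q-p
print("line scene",np.hypot(*d[:2]),np.degrees(np.arctan2(d[1],d[0])))
p=onz("side",283+178/5,228+117/5,126);q=onz("side",283+222/5,228+118/5,126);d=q-p
print("line side",np.hypot(*d[:2]),np.degrees(np.arctan2(d[1],d[0])))
P,R=toolpose(readout.sense());print(R.round(3))
print((R.T@(np.array([500,-62,231])-P)).round(1))
E
```

```text
(array([525.79014818, -61.58428691, 124.60315899]), np.float64(4.481508220246141)) [524.76152976 -59.89806801 126.        ] [526.91032741 -64.68865835 126.        ]
line scene 31.886507123046183 162.96925504878098
line side 21.41415697490874 -15.345117970396277
[[-0.899  0.437 -0.001]
 [ 0.437  0.899 -0.001]
 [ 0.    -0.001 -1.   ]]
[-4.768e+02 -3.619e+02  1.000e-01]
```

Target chosen: scene (293,245), side (323,268). The crop shows the grey capped neck and the dark index line. It measures about (526,-62), 530 mm from the base, against 378 mm and 381 mm for the others. Knob top comes out at z≈125, and a proud lid gives 126. Next I'll move above it.

Request:
{"method": "carry_out", "body": {"steps": [-2.5,-1.75,0,0,0,0,1,-2.5,-1.75,0,0,0,0,1,-2.5,-1.75,0,0,0,0,1,-2.5,-1.75,0,0,0,0,1,-2.5,-1.75,0,0,0,0,1,-2.5,-1.75,0,0,0,0,1,-2.5,-1.75,0,0,0,0,1,-2.5,-1.75,0,0,0,0,1,-2.5,-1.75,0,0,0,0,1,-2.5,-1.75,0,0,0,0,1,-2.5,-1.75,0,0,0,0,1,-2.5,-1.75,0,0,0,0,1,-2.5,-1.75,0,0,0,0,1,-2.5,-1.75,0,0,0,0,1,-2.5,-1.75,0,0,0,0,1,-2.5,-1.75,0,0,0,0,1,-2.5,-1.75,0,0,0,0,1,-2.5,-1.75,0,0,0,0,1,-2.5,-1.75,0,0,0,0,1,-2.5,-1.75,0,0,0,0,1], "grip_force": 60}}

```text
time_s: 1.82
eef_pos: [526.6, -62.8, 231.1]
ee_rot: [-0.0, 0.225, 0.974, 0.0]
force: [-0.5, 0.1, -0.4]
grip_width: 1.003
```

Request:
{"method": "carry_out", "body": {"steps": [0,0,0,0,0,1.2,1,0,0,0,0,0,1.2,1,0,0,0,0,0,1.2,1,0,0,0,0,0,1.2,1,0,0,0,0,0,1.2,1,0,0,0,0,0,1.2,1,0,0,0,0,0,1.2,1,0,0,0,0,0,1.2,1,0,0,0,0,0,1.2,1,0,0,0,0,0,0.8,1,0,0,0,0,0,0,1,0,0,0,0,0,0,1]}}

```text
time_s: 2.82
eef_pos: [526.1, -61.3, 231.1]
ee_rot: [-0.0, 0.668, 0.744, -0.0]
force: [0.1, -0.0, 0.5]
grip_width: 1.0
```

```bash
python3 - <<'E'
from h import *
s=readout.sense();print(s["joints"].round(3),s["eef_pos"],s["ee_rot"],s["force"])
cv2.imwrite("pics/w1.png",cams.capture("wrist")[:,:,::-1])
E
```

```text
[-0.337  0.324  1.484  0.     1.335 -0.445] [526.11073599 -61.33179607 231.11662358] [-2.02652872e-04  6.67912054e-01  7.44240177e-01 -7.91267467e-05] [ 0.1202518  -0.0438915   0.52645898]
```

View pics/w1.png

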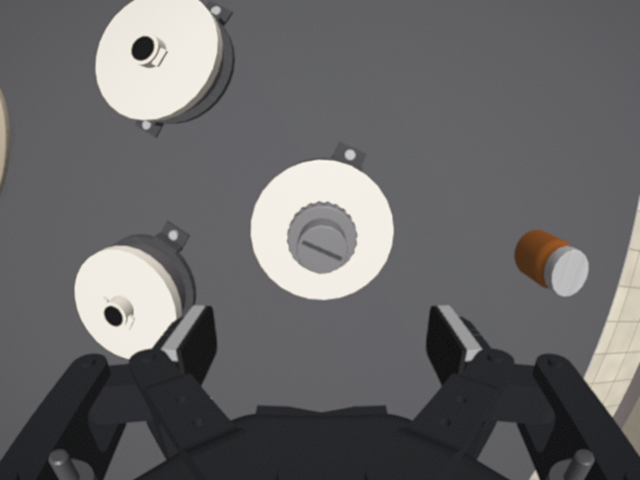

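The wrist view shows the knob top centred near (322,249) and the index line from (303,241) to (342,259). The lid ellipse is centred near (322,230). I'll measure these points.

```bash
python3 - <<'E'
from h import *
s=readout.sense();P,R=toolpose(s)
im=cv2.imread("pics/w1.png");hsv=cv2.cvtColor(im,cv2.COLOR_BGR2HSV)
m=((hsv[...,2]>175)&(hsv[...,1]<45)).astype(np.uint8)
nn,lab,st,ce=cv2.connectedComponentsWithStats(m);i=lab[190,320]
c=max(cv2.findContours((lab==i).astype(np.uint8),0,1)[0],key=cv2.contourArea)[:,0]
for z in(66,74):
    W=np.array([wonz(u,v,z,s)[:2] for u,v in c]);e=cv2.fitEllipse(W.astype(np.float32));print("lid",z,e)
g=cv2.cvtColor(im,cv2.COLOR_BGR2GRAY)
cv2.imwrite("pics/c1.png",cv2.resize(im[190:290,270:380],None,fx=6,fy=6,interpolation=cv2.INTER_CUBIC))
for z in (118,126):
    p,q=wonz(303,241,z,s),wonz(342,259,z,s);d=q-p
    print(z,"mid",((p+q)/2).round(1),"len",np.linalg.norm(d),np.degrees(np.arctan2(d[1],d[0])),"knob",wonz(322,249,z,s).round(1))
print(R.round(3))
E
```

```text
lid 66 ((527.220458984375, -66.67711639404297), (122.10223388671875, 122.6502685546875), 8.820125579833984)
lid 74 ((527.003173828125, -64.80596160888672), (118.93119049072266, 119.46499633789062), 8.819923400878906)
118 mid [527.9 -67.3 118. ] len 31.04772914562704 -19.442791310359585 knob [527.3 -66.6 118. ]
126 mid [527.6 -65.1 126. ] len 30.077651698797126 -19.442791310359468 knob [527.1 -64.3 126. ]
[[-0.108  0.994 -0.   ]
 [ 0.994  0.108  0.   ]
 [ 0.    -0.    -1.   ]]
```

View pics/c1.png

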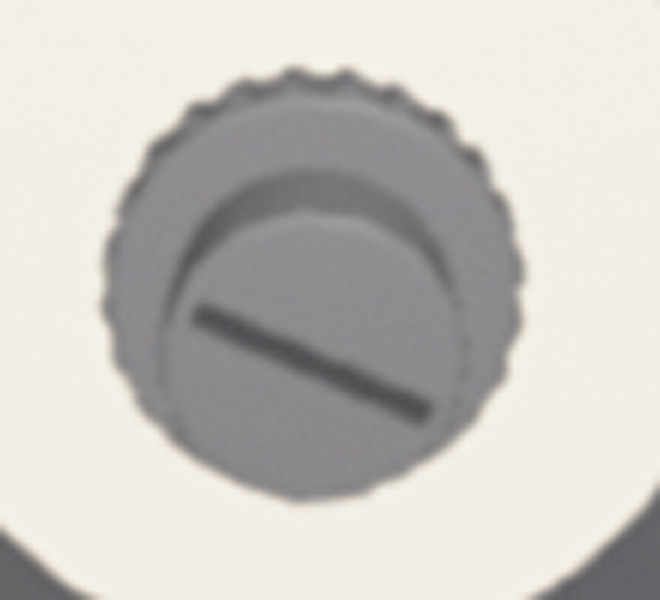

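Centre is about (527,-64.7). At z=74 the lid measures 119 mm across, and the index line comes out 30 mm long at z=126; both match the description. I'll shift over and descend around the knob with the jaws open.

Request:
{"method": "carry_out", "body": {"steps": [-0.35,0.06,2,0,0,0,1,0,0,2,0,0,0,1,0,0,2,0,0,0,1,0,0,2,0,0,0,1,0,0,2,0,0,0,1,0,0,1.3,0,0,0,1,0,0,1.0,0,0,0,1,0,0,0.4,0,0,0,1,0,0,0,0,0,0,1]}}

```text
time_s: 3.62
eef_pos: [527.0, -64.7, 103.8]
ee_rot: [-0.001, 0.668, 0.744, -0.0]
force: [-0.2, -0.6, -0.9]
grip_width: 0.998
```

```bash
python3 - <<'E'
from h import *
print(readout.sense()["eef_pos"])
a=[cams.capture(n)[:,:,::-1] for n in("scene","side","wrist")]
cv2.imwrite("pics/x2.png",np.hstack([cv2.resize(a[0][150:300,220:370],(400,400)),cv2.resize(a[1][190:340,250:400],(400,400))]));cv2.imwrite("pics/w2.png",a[2])
E
```

```text
[526.95527374 -64.71769733 103.77648153]
```

View pics/x2.png

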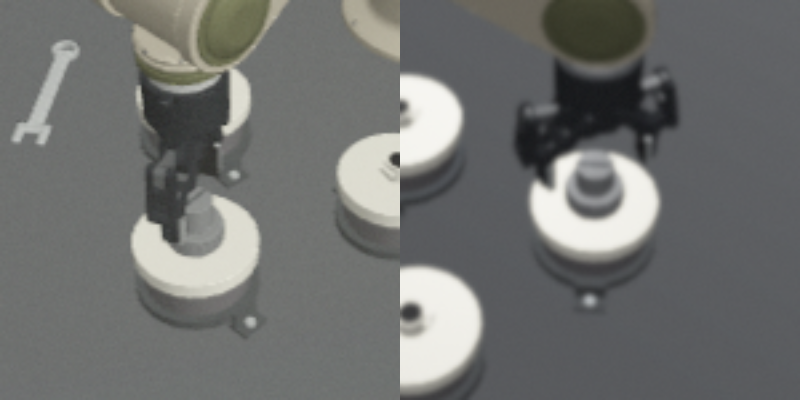

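View pics/w2.png

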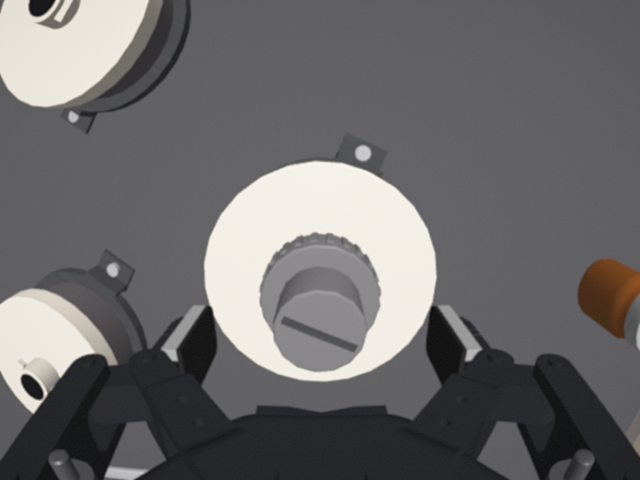

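The knob sits midway between the pads: knob at u≈320, pads at 212 and 430. Closing the gripper.

Request:
{"method": "carry_out", "body": {"steps": [0,0,0,0,0,0,-1,0,0,0,0,0,0,-1,0,0,0,0,0,0,-1,0,0,0,0,0,0,-1,0,0,0,0,0,0,-1,0,0,0,0,0,0,-1,0,0,0,0,0,0,-1,0,0,0,0,0,0,-1], "grip_force": 60}}

```text
time_s: 4.43
eef_pos: [527.2, -64.8, 104.5]
ee_rot: [0.0, 0.669, 0.743, -0.0]
force: [-1.8, -0.4, 4.4]
grip_width: 0.4
```

Request:
{"method": "carry_out", "body": {"steps": [0,0,0.1,0,0,0,-1,0,0,0.1,0,0,0,-1,0,0,0.1,0,0,0,-1,0,0,0.1,0,0,0,-1,0,0,0.1,0,0,0,-1,0,0,0,0,0,0,-1,0,0,0,0,0,0,-1]}}

```text
time_s: 5.02
eef_pos: [527.2, -64.8, 99.6]
ee_rot: [0.0, 0.669, 0.743, -0.0]
force: [-2.7, 1.1, 4.2]
grip_width: 0.396
```

Request:
{"method": "carry_out", "body": {"steps": [0,0,0.1,0,0,0,-1,0,0,0.1,0,0,0,-1,0,0,0,0,0,0,-1]}}

```text
time_s: 5.27
eef_pos: [527.2, -64.8, 97.6]
ee_rot: [0.0, 0.669, 0.743, -0.0]
force: [-2.0, -0.0, 5.3]
grip_width: 0.398
```

Request:
{"method": "carry_out", "body": {"steps": [0,0,0.1,0,0,0,-1,0,0,0,0,0,0,-1]}}

```text
time_s: 5.43
eef_pos: [527.2, -64.8, 96.7]
ee_rot: [0.0, 0.669, 0.744, -0.0]
force: [-2.9, 0.6, 7.3]
grip_width: 0.4
```

Request:
{"method": "carry_out", "body": {"steps": [0,0,0.1,0,0,0,-1,0,0,0,0,0,0,-1]}}

```text
time_s: 5.6
eef_pos: [527.2, -64.9, 96.7]
ee_rot: [0.0, 0.669, 0.744, -0.0]
force: [-6.5, 1.4, 16.4]
grip_width: 0.398
```

Request:
{"method": "carry_out", "body": {"steps": [0,0,0.1,0,0,0,-1,0,0,0,0,0,0,-1]}}

```text
time_s: 5.77
eef_pos: [527.3, -64.9, 96.6]
ee_rot: [0.001, 0.669, 0.744, 0.0]
force: [-10.3, 1.9, 24.9]
grip_width: 0.398
```

Request:
{"method": "carry_out", "body": {"steps": [0,0,0.1,0,0,0,-1,0,0,0,0,0,0,-1,0,0,0,0,0,0,-1]}}

```text
time_s: 6.02
eef_pos: [527.4, -64.9, 96.5]
ee_rot: [0.001, 0.669, 0.744, 0.0]
force: [-14.4, 2.2, 33.4]
grip_width: 0.404
```

```bash
python3 - <<'E'
from h import *
s=readout.sense();print(s["eef_pos"],s["force"])
for n in("scene","side","wrist"):
    cv2.imwrite(f"pics/{n}3.png",cams.capture(n)[:,:,::-1])
a=cv2.imread("pics/scene3.png");b=cv2.imread("pics/side3.png")
cv2.imwrite("pics/x3.png",np.hstack([cv2.resize(a[200:290,250:340],(400,400),interpolation=cv2.INTER_CUBIC),cv2.resize(b[220:310,280:370],(400,400),interpolation=cv2.INTER_CUBIC)]))
im=cv2.imread("pics/wrist3.png");hsv=cv2.cvtColor(im,cv2.COLOR_BGR2HSV)
E
```

```text
[527.36394701 -64.90967696  96.47499185] [-14.37568271   2.17180128  33.41591993]
```

View pics/x3.png

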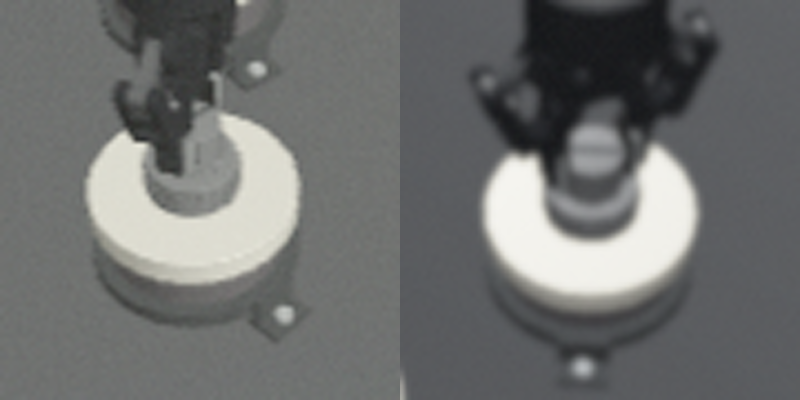

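View pics/wrist3.png

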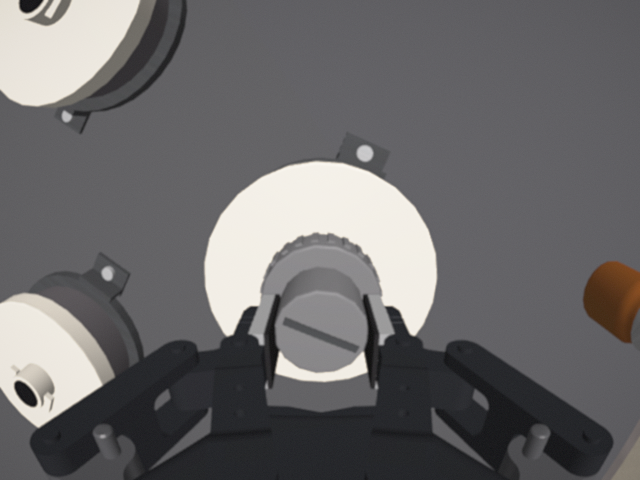

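The press stopped after 8.0 mm of travel, at z 96.5 under 33 N, and the wrist view is unchanged relative to the gripper, so nothing slipped. The lid is seated. I'll relieve most of the push and try one turning direction.

Request:
{"method": "carry_out", "body": {"steps": [0,0,-0.1,0,0,0,-1,0,0,-0.1,0,0,0,-1,0,0,-0.08,0,0,0,-1,0,0,0,0,0,0,-1]}}

```text
time_s: 6.5
eef_pos: [527.2, -64.8, 96.7]
ee_rot: [0.0, 0.669, 0.744, 0.0]
force: [-4.5, 1.0, 9.4]
grip_width: 0.398
```

Request:
{"method": "carry_out", "body": {"steps": [0,0,0,0,0,0.6,-1,0,0,0,0,0,0.6,-1,0,0,0,0,0,0.6,-1,0,0,0,0,0,0.6,-1,0,0,0,0,0,0.6,-1,0,0,0,0,0,0,-1]}}

```text
time_s: 7.0
eef_pos: [527.1, -65.8, 96.8]
ee_rot: [0.001, 0.76, 0.65, -0.001]
force: [-6.0, -5.2, 9.6]
grip_width: 0.396
```

```bash
python3 - <<'E'
from h import *
s=readout.sense();print(s["eef_pos"],s["force"],s["wrist_torque"],s["joints"].round(3),s["tau"].round(2))
cv2.imwrite("pics/w4.png",cams.capture("wrist")[150:420,140:500,::-1])
E
```

```text
[527.06239094 -65.82445347  96.77153796] [-6.03496818 -5.2111644   9.62273265] [-1.04421811  1.07022592  0.51477019] [-0.344  0.471  1.647 -0.003  1.022 -0.185] [  2.76 -40.03 -20.81   1.88  -0.87   1.18]
```

View pics/w4.png

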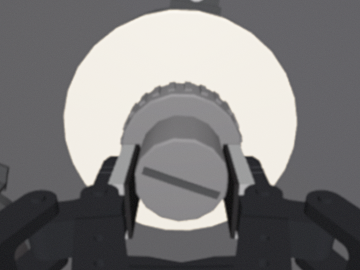

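Turning 15° clockwise, the index line slipped about 4° in the fingers (slope 22° to 18°) and the torque rose to 0.51 N m. That is the hard stop at about 0.19 rad, so this is the wrong way. I'll turn anticlockwise.

Request:
{"method": "carry_out", "body": {"steps": [0,0,0,0,0,-0.8,-1,0,0,0,0,0,-0.8,-1,0,0,0,0,0,-0.8,-1,0,0,0,0,0,-0.8,-1,0,0,0,0,0,-0.8,-1,0,0,0,0,0,-0.8,-1,0,0,0,0,0,-0.8,-1,0,0,0,0,0,-0.8,-1,0,0,0,0,0,-0.8,-1,0,0,0,0,0,-0.8,-1,0,0,0,0,0,0,-1]}}

```text
time_s: 7.97
eef_pos: [527.7, -65.1, 96.7]
ee_rot: [0.001, 0.49, 0.872, 0.0]
force: [-0.7, -0.1, 6.8]
grip_width: 0.398
```

```bash
python3 - <<'E'
from h import *
s=readout.sense();print(s["eef_pos"],s["force"],s["wrist_torque"],s["joints"].round(3))
cv2.imwrite("pics/w5.png",cams.capture("wrist")[150:420,140:500,::-1])
E
```

```text
[527.71395433 -65.07573625  96.74375128] [-0.66088283 -0.13492131  6.78096342] [-0.09117532  0.16979027  0.04733834] [-0.343  0.471  1.647 -0.     1.021 -0.889]
```

View pics/w5.png

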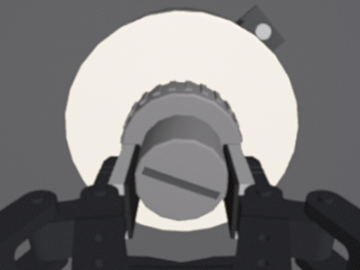

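Anticlockwise is free: the line stayed put in the grip and the torque is about 0.05 N m. The cap is now about 30° past locked, so I'll turn another 40°.

Request:
{"method": "carry_out", "body": {"steps": [0,0,0,0,0,-0.8,-1,0,0,0,0,0,-0.8,-1,0,0,0,0,0,-0.8,-1,0,0,0,0,0,-0.8,-1,0,0,0,0,0,-0.8,-1,0,0,0,0,0,-0.8,-1,0,0,0,0,0,-0.8,-1,0,0,0,0,0,-0.8,-1,0,0,0,0,0,-0.8,-1,0,0,0,0,0,-0.8,-1,0,0,0,0,0,0,-1]}}

```text
time_s: 8.93
eef_pos: [528.0, -65.2, 96.7]
ee_rot: [0.001, 0.163, 0.987, -0.0]
force: [0.5, -0.2, 5.7]
grip_width: 0.394
```

```bash
python3 - <<'E'
from h import *
s=readout.sense();print(s["eef_pos"],s["force"],s["wrist_torque"],s["joints"].round(3))
im=cams.capture("wrist")[:,:,::-1];cv2.imwrite("pics/w6.png",im)
P,R=toolpose(s)
E
```

```text
[527.98417031 -65.2269213   96.72502456] [ 0.48082041 -0.16394894  5.68169664] [-0.08968565 -0.13657166  0.0397682 ] [-0.343  0.472  1.647 -0.     1.02  -1.587]
```

View pics/w6.png

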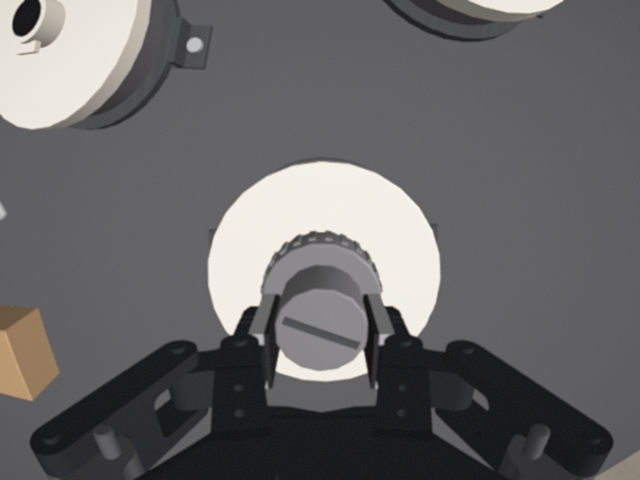

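The line angle in the grip is unchanged, so the cap is about 1.2 rad past locked with no stop reached. I'll lift gently and watch the vertical force: about -3 N is the cap alone, -10 N or more would mean it is pulling the lid.

Request:
{"method": "carry_out", "body": {"steps": [0,0,-0.1,0,0,0,-1,0,0,-0.1,0,0,0,-1,0,0,-0.1,0,0,0,-1,0,0,0,0,0,0,-1]}}

```text
time_s: 9.32
eef_pos: [527.0, -64.5, 98.8]
ee_rot: [-0.0, 0.165, 0.986, 0.0]
force: [1.3, 3.2, -3.9]
grip_width: 0.398
```

Request:
{"method": "carry_out", "body": {"steps": [0,0,-0.1,0,0,0,-1,0,0,-0.1,0,0,0,-1,0,0,-0.1,0,0,0,-1,0,0,0,0,0,0,-1]}}

```text
time_s: 9.65
eef_pos: [527.2, -64.7, 102.2]
ee_rot: [-0.0, 0.165, 0.986, 0.0]
force: [1.3, 3.7, -2.8]
grip_width: 0.401
```

```bash
python3 - <<'E'
from h import *
s=readout.sense();print(s["eef_pos"],s["force"],s["wrist_torque"])
im=cams.capture("wrist")[:,:,::-1];cv2.imwrite("pics/w7.png",im)
E
```

```text
[527.16604983 -64.65894846 102.21068437] [ 1.339144    3.67860346 -2.78411368] [ 0.5730158  -0.30682458 -0.06374801]
```

View pics/w7.png

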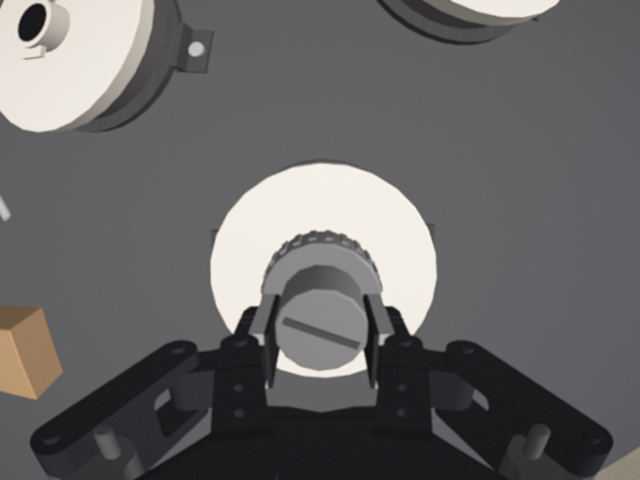

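The lid is shrinking in the view (232 to 226 px) while the cap stays put in the grip, and the force is about the cap's weight. It's coming free, so I'll keep lifting.

Request:
{"method": "carry_out", "body": {"steps": [0,0,-0.15,0,0,0,-1,0,0,-0.15,0,0,0,-1,0,0,-0.15,0,0,0,-1,0,0,-0.15,0,0,0,-1,0,0,-0.15,0,0,0,-1,0,0,-0.15,0,0,0,-1,0,0,0,0,0,0,-1]}}

```text
time_s: 10.28
eef_pos: [527.2, -65.2, 111.6]
ee_rot: [0.0, 0.164, 0.986, -0.0]
force: [-1.0, -0.2, -1.0]
grip_width: 0.401
```

Request:
{"method": "carry_out", "body": {"steps": [0,0,-0.15,0,0,0,-1,0,0,-0.15,0,0,0,-1,0,0,-0.15,0,0,0,-1,0,0,-0.15,0,0,0,-1,0,0,-0.15,0,0,0,-1,0,0,-0.15,0,0,0,-1,0,0,-0.3,0,0,0,-1,0,0,-0.5,0,0,0,-1,0,0,-1,0,0,0,-1,0,0,-1,0,0,0,-1,0,0,-1,0,0,0,-1,0,0,-1,0,0,0,-1,0,0,-1,0,0,0,-1,0,0,-0.5,0,0,0,-1,0,0,0,0,0,0,-1,0,0,0,0,0,0,-1]}}

```text
time_s: 11.62
eef_pos: [527.1, -64.8, 183.1]
ee_rot: [0.0, 0.165, 0.986, -0.0]
force: [-0.1, 0.7, -2.8]
grip_width: 0.396
```

```bash
python3 - <<'E'
from h import *
s=readout.sense();print(s["eef_pos"],s["force"],s["wrist_torque"],s["grip_width"])
A={n:np.ascontiguousarray(cams.capture(n)[:,:,::-1]) for n in("scene","side","wrist")}
for n in A: cv2.imwrite(f"pics/{n}8.png",A[n])
im=A["wrist"];hsv=cv2.cvtColor(im,cv2.COLOR_BGR2HSV)
m=((hsv[...,2]>175)&(hsv[...,1]<45)).astype(np.uint8)
nn,lab,st,ce=cv2.connectedComponentsWithStats(m)
i=lab[205,320];print(st[i])
c=max(cv2.findContours((lab==i).astype(np.uint8),0,1)[0],key=cv2.contourArea)[:,0]
c=c[c[:,1]<300]
for z in(66,74):
    W=np.array([wonz(u,v,z,s)[:2] for u,v in c]);e=cv2.fitEllipse(cv2.convexHull(W.astype(np.float32)));print("lid",z,e)
E
```

```text
[527.0987427  -64.80799182 183.12401731] [-0.07742898  0.69292399 -2.82318567] [ 0.0092131  -0.03066781  0.01169597] 0.39558790122597126
[  240   159   166   132 12433]
lid 66 ((526.87158203125, -64.89915466308594), (118.72652435302734, 120.81177520751953), 169.43760681152344)
lid 74 ((524.8792114257812, -64.25910949707031), (115.07347106933594, 117.09452819824219), 169.43751525878906)
```

View pics/wrist8.png

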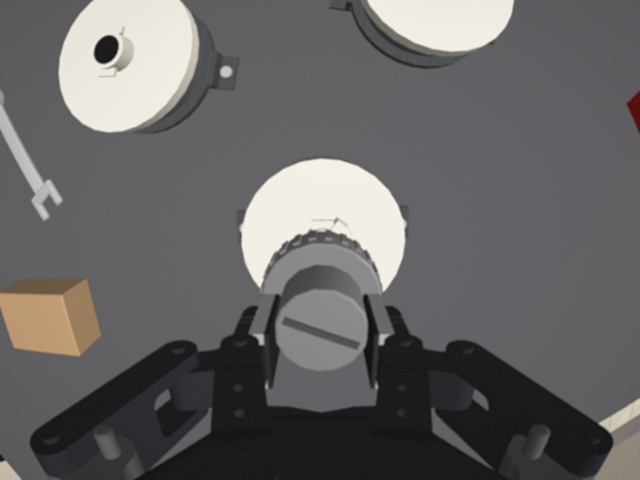

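View pics/scene8.png

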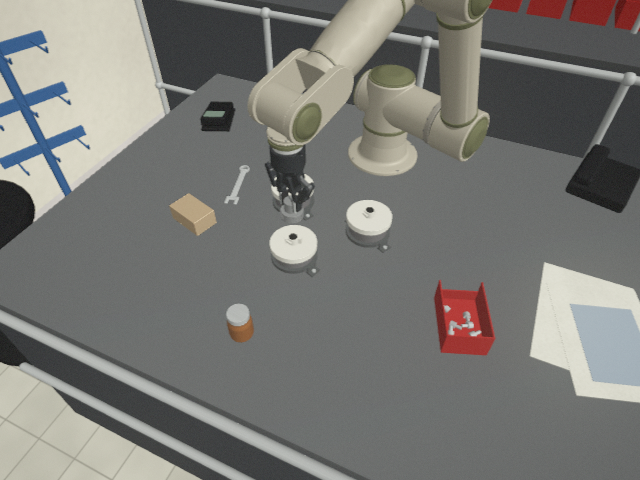

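View pics/side8.png

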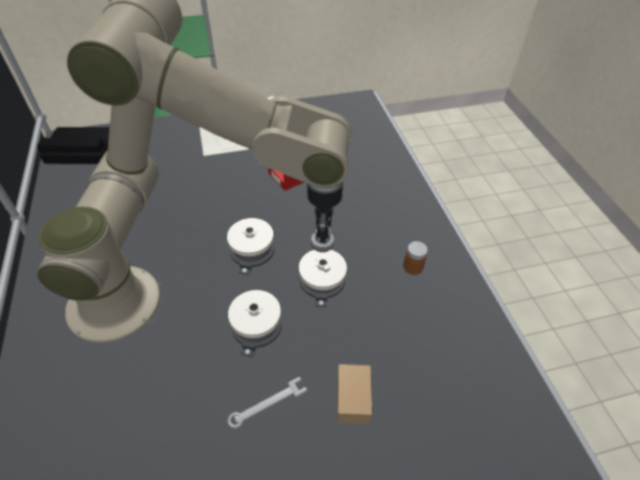

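The cap is in the grip, about 86 mm above its seat, and the tub's neck is bare in the scene view at (293,238). Assuming z=66 (seated), the lid's diameter comes out at 119–121 mm; assuming 74 it comes out at 115–117 mm. The true size is 120 mm, so it is seated. The bystanders are where they were. Handing in.

```bash
python3 -c "
from rig import finish_job
print(finish_job())"
```

```text
the job is handed in; nothing more can be done
None
```

The job is done and handed in: the lid is pressed down, the cap is off, and the gripper still holds it about 86 mm above where it sat on the seated lid. It took about 12 s of the 45 s allowed.

- **Lid:** I gripped the knob of the farthest tub, at about (527, -65), and pressed the lid down 8.0 mm until it stopped hard at 33 N.
- **Cap:** Clockwise met the stop at about 0.19 rad, with the torque at 0.5 N m and the knob slipping about 4° in the fingers. Anticlockwise turned freely to about 1.2 rad, and the cap then lifted off. The largest upward pull I read was 3.9 N, well under the 10 N that would move the lid.
- **Last checks:**
  - The force at the wrist matches the cap's weight (-2.8 N).
  - The neck is bare.
  - The lid's measured size (119–121 mm) fits the seated height, not the proud one.
  - The other things look unmoved in the camera views.

No check failed or disagreed. The first scene and side measurements differed by about 5 mm, and I used the wrist camera's position instead.

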